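# Stop the UV curing box and hold its sprung lid open

### The arm

A 7-joint arm with a two-finger parallel gripper is mounted at the origin on the work surface. World frame = base frame: x ahead of the robot, y to its left, z up, the work surface at z = 0. Lengths are in m, angles in rad, forces in N, time in s.
With the tool pointing down it reaches from about 0.425 to 0.925 m from the base axis. Payload 6.8 kg.
Tool frame: the origin (TCP) lies at the very end of the fingers, on their centre line; the grasp point (between the pads) lies 19 mm behind it (grip_point_offset is the distance from the TCP to the grasp point, in m); z points along the fingers, y is the line along which they close (so a half turn about z gives the same grasp; the last joint's range is limited). The gripper opens to 85 mm and grips with 20 to 120 N. Pads are 22 mm wide; open, the fingers measure 114 mm over their backs; the gripper's body (76 mm by 85 mm) begins 54 mm behind the grasp point. The pads swing forward as they close: fully open they stand 13 mm farther back than shut.
Start: joints at [-1.431, 0.477, 0.022, 1.555, -0.011, 1.109, -0.083], TCP at [0.166, 0.654, 0.231] pointing down, gripper open.
Joint ranges: [-2.96, 2.96], [-0.34, 2.1], [-1.41, 1.46], [0.24, 2.44], [-1.37, 4.51], [0.17, 1.92], [-2.96, 2.96]. Speed limits (rad/s): [2.39, 2.39, 3.14, 3.14, 3.14, 3.14, 3.14].

### API

Orientations are given as a unit quaternion [w, x, y, z].
In Python, from station import * gives the robot as it stands.
- The arm moves only by the tool carry_out, never from a script. Its argument "rows" is text: rows parted by semicolons, each of 4 numbers parted by spaces: the shift along the world's x, y, z in mm, then the turn about the world's z in degrees. In form: dx dy dz yaw; .... A call has 1 to 10 rows; each row shifts and turns the commanded pose from where the row before left it; what a row does not reach is not made up. A row lasts 1/8 s, in which the tool goes at most 62.5 mm and 10.7 degrees, less where a joint would pass 70% of its speed; a pose out of reach is approached as far as the arm can. A call is refused whole if a number of a shift passes 62.5 or a number of a turn 10.7, either way. A call with a gripper value outside its range is refused whole. "claw" is the finger opening in mm, from 0 to 85.4, set as the call begins (left out, the last holds). The fingers move at their own pace and stop on an object; "force" is the grip in N (left out, the last holds). Time passes only in rows, so rows that do not move let the fingers close. It gives the time, the measured TCP pose, the force, the opening and the grip force at its end, in the units of the state.
- get_obs(): the state, without advancing time (a new reading comes with each control period).
- read_camera(name): name is "scene" or "side" or "wrist"; returns a dict with "img" (400x640x3 uint8, blue, green, red), "fov_y" (degrees; the focal length in pixels is half the picture's height over the tangent of half this angle, whatever the lens; pixels are square), "cx", "cy" (the principal point, pixels), "world_to_cam" (4x4, takes a point from world to camera coordinates). Camera axes: x right, y up, looking along -z (the intrinsics and any distortion apply to the point x, -y, -z); pixel columns grow to the right and rows downward; lengths in m; the calibration is good to about 2 mm. A picture is of the moment at which its call begins. There is no depth.
- hand_in(): hands the job in; it is judged then, once.
Trained networks look in the newest picture that a camera, given by its name, has taken for a name from the list of things; names that differ only in an ending like _2 or _b are one class to them, and where a whole thing is asked for, a point or a joint stands for the part that bears it (a point fixed in the world has none). Each returns a list of dicts, best first, with "confidence" (0 to 1); they miss things now and then, are a little off and sometimes report something else, mostly with a low value. They report only what shows in the picture. A call takes as long as a camera call.
- recognise(camera, thing): "centre" ([column, row] in pixels, amid what is visible of it).
- outline_of(camera, thing): "pixels" (400x640 bool, what is visible of it) and "centre" ([column, row] in pixels, amid what is visible of it).
- place_of(camera, thing): "centre" ([column, row] in pixels: a listed point, or the origin of a listed thing).
The state is a dict: "t": time; "q": joint angles; "joint_vel": joint speeds; "joint_torque": joint torques, N m; "eef_pos": TCP position; "tool_rot": TCP orientation; "contact_force": force on the tool from outside, world axes, zero at the start; "torque": the same for the moment, N m; "gripper_width": opening from 0.0 (shut) to 1.0 (fully open); "grasp_force": force on a finger pad.
Only numpy, scipy, OpenCV 4.12 (cv2) and the standard library are available. Lean on these libraries where they do the work, as an engineer would, in place of code of your own. Each camera call takes 0.05 s, during which the arm holds its last target. There are 200 camera calls.

### The job

The print in the UV curing box is cured: push the stop button fully down while the lid is shut, then lift the sprung lid with the gripper and hold it open at 60 degrees so that I can reach in from my side with both hands. Finish still holding the lid steady at that angle with the fingers (the program ends while holding it; nothing is let go). Do not let the lid snap shut, and leave the print and the things standing round the box where they are.

Things in the scene. Friction and masses are not known exactly. Their poses are not given: they have to be found in the camera images.
- cure_box: White UV curing box, fixed to the bench: x -115 to 125, y -110 to 110, 140 mm high without lid. Origin on the bench; z up, x from the hinge side (near the robot) to the control strip (far side, where the colleague stands). The strip (140 high, x 70 to 125) has a display, a fixed timer dial (26 wide, 12 high, at y 75) and the stop button (x 100, y -70). A turntable is under the lid.
- lid (a joint): Lid angle, rad: 0 shut, grows as the far free edge rises and swings back towards the robot; 1.05 is 60 degrees, hard stop 1.40. Lid 180 mm long from hinge to free edge, 220 wide, 8 thick: aluminium frame, amber pane, about 0.4 kg. Weight and a hinge spring always pull it shut (at the handle about 3.5 N to lift, 3 N at 60 degrees).
- lid_hinge (a point): Middle of the lid's hinge axis: x -110 mm in the box's frame, 144.5 mm above the bench. Its axes turn with the lid: x along the lid to the free edge, y along the hinge, z out of the outer face; parallel to the box's axes when shut. Opening turns its x axis up towards the box's z.
- lid_handle (a point): Middle of the bar of the steel bow handle on the lid near its free edge: 160 mm along x and 41 mm along z of lid_hinge, whose axes it shares (185 mm above the bench when shut). Round bar 12 mm thick along y, posts at y -55 and 55, 31 mm free height under it. It can roll between the fingers, so the tool need not tilt as far as the lid.
- stop_button (a joint): Travel of the stop button in m: 0 up, 0.005 fully down, pushed straight down; it springs back when released. Starts moving at about 1.4 N, fully down takes about 5 N.
- stop_button_top (a point): Middle of the top of the black mushroom-head stop button, 30 mm in diameter, standing 18 mm above the control strip (158 mm above the bench) at the corner of the strip on the box's -y side. Pushed down it still stands 13 mm proud of the strip and 9 mm proud of its collar (36 mm in diameter).
- spire: The print: a white model church spire, 88 mm high on a 44 mm square foot, standing loose on the turntable inside the box, 28 mm above the bench and well below the lid. Origin under the middle of its foot, z up. Leave alone.
- filler_tub: Bystander: white lidded tub, 90 mm in diameter, 88 mm high, standing beside the box. Origin under its centre. Leave alone.
- brush_pot: Bystander: steel pot 72 mm in diameter, 85 mm high, with brushes sticking out to about 190 mm high and up to 40 mm from its axis, standing on the other side of the box. Origin under its centre. Leave alone.
- tape_roll: Bystander: roll of masking tape lying flat, 100 mm in diameter, 25 mm high, beyond the control strip. Origin under its centre. Leave alone.

How it is judged:
On the way, in this order (a step that is already met when the one before it is completed fails the run):
1. the stop button is pushed fully down while the lid is shut (value of joint stop_button above 0.0042 m and value of joint lid below 0.05 rad), for 0.05 s.
2. the fingers have lifted the lid to 60 degrees, give or take 6 (value of joint lid between 0.942478 and 1.15192 rad and contact force between the fingers and lid above 0.5 N), for 0.2 s.
At the end, for the whole second after the job is handed in: Lid steady at 60 degrees, within 6 either way, held by the fingers (over 0.5 N) with no loose thing touching it; stop button up again; print upright and within 10 mm of its place; tub, brush pot and tape roll within 15 mm of theirs (all of step 2 and velocity of joint lid between -0.08 and 0.08 rad/s and value of joint stop_button below 0.002 m and contact force between each of filler_tub, brush_pot, tape_roll, spire and lid below 0.2 N and distance of each of filler_tub, brush_pot, tape_roll from where it was at the start of the episode below 0.015 m and distance of spire from where it was at the start of the episode below 0.01 m and angle between spire's own z axis and vertical below 0.15 rad); the arm keeps its last pose, push and grip.
It fails at once if the lid is let go and snaps shut (closing faster than 1.5 rad/s) (velocity of joint lid below -1.5 rad/s).
It fails at once if the print is shifted or knocked over (distance of spire from where it was at the start of the episode above 0.01 m or angle between spire's own z axis and vertical above 0.3 rad).
It fails at once if the tub, brush pot or tape roll is disturbed (distance of any of filler_tub, brush_pot, tape_roll from where it was at the start of the episode above 0.015 m).
It also fails if it takes over 48 s, if anything falls off the work surface, if the arm or the gripper's body presses on something with over 40 N, if the wrist force passes 120 N, or if a joint passes its speed limit or range.

## Working session

There is one attempt and no reset: what is moved stays moved. The work goes in short steps, Python scripts to look and compute and a tool call to move; the robot and the scene stay as the last step left them, time stands still between calls to the robot, and variables do not carry over. Pictures are saved under pics/ and viewed, at most 10 in all, crops included, and the job is handed in when it is done.

Besides the shell and the picture viewer there is one more tool, called after "Emit:" by a JSON object that holds its "method" and its "body", one argument or row to a line. carry_out: Moves the arm, as the interface text tells. Its arguments: {"type":"object","properties":{"rows":{"type":"string"},"claw":{"type":"number"},"force":{"type":"number"}},"required":["rows"]}

```bash
mkdir -p pics
cat > h.py <<'E'
from station import *
import numpy as np, cv2
def cam(n):
    r=read_camera(n); return r
def ray(r,px):
    f=r["img"].shape[0]/2/np.tan(np.radians(r["fov_y"])/2)
    M=np.array(r["world_to_cam"]); R=M[:3,:3]; o=-R.T@M[:3,3]
    d=R.T@np.array([(px[0]-r["cx"])/f,-(px[1]-r["cy"])/f,-1.]); return o,d/np.linalg.norm(d)
def onz(r,px,z):
    o,d=ray(r,px); return o+d*(z-o[2])/d[2]
E
ls
python3 - <<'E'
from h import *
print(get_obs())
for n in ["scene","side"]:
    r=cam(n); cv2.imwrite(f"pics/{n}0.png",r["img"]); print(n,{k:v for k,v in r.items() if k!="img"})
    for t,z in [("cure_box",0),("stop_button_top",.158),("lid_handle",.185),("lid_hinge",.1445),("filler_tub",0),("brush_pot",0),("tape_roll",0)]:
        for d in place_of(n,t)[:2]: print(n,t,round(d["confidence"],2),np.round(d["centre"],1),np.round(onz(r,d["centre"],z),4))
E
```

```text
h.py
pics
{'t': 0.0, 'q': array([-1.43107865,  0.47782961,  0.02233998,  1.55647654, -0.0114744 ,
        1.10931464, -0.08309465]), 'joint_vel': array([-0.00024713, -0.00162999, -0.00123441,  0.0004883 ,  0.00245113,
       -0.00067384, -0.00157433]), 'joint_torque': array([-1.02604688e-03, -5.96460056e+01,  1.60728972e+00, -2.81197107e+01,
        1.23960464e-02,  9.54938703e-03,  7.82117411e-06]), 'eef_pos': array([0.1654436 , 0.65377927, 0.23029537]), 'tool_rot': array([-3.46990372e-05,  1.23573153e-01,  9.92335011e-01, -9.49312231e-04]), 'contact_force': array([-0.18313276,  0.23817605,  0.42052498]), 'torque': array([-0.03380018, -0.04107284,  0.05640141]), 'grasp_force': 0.0, 'gripper_width': 0.9998446845340041}
scene {'fov_y': 48.81582224265274, 'cx': 310.1059506965309, 'cy': 192.99256067552977, 'world_to_cam': array([[-0.42815232,  0.90350802, -0.01894321,  0.180511  ],
       [-0.62887522, -0.28282529,  0.72424154,  0.30638991],
       [ 0.64900043,  0.32199861,  0.68928611, -1.61420431],
       [ 0.        ,  0.        ,  0.        ,  1.        ]])}
scene cure_box 0.93 [27
[... 657 characters left out ...]
778,  0.67558891,  0.36457936],
       [ 0.63697557,  0.22538741,  0.73719919, -1.45726124],
       [ 0.        ,  0.        ,  0.        ,  1.        ]])}
side cure_box 0.95 [290.1 209.1] [ 0.5704 -0.0326 -0.    ]
side stop_button_top 0.69 [231.2 171.9] [ 0.6345 -0.1391  0.158 ]
side lid_handle 0.72 [273.8 165.6] [ 0.6118 -0.0431  0.185 ]
side lid_hinge 0.57 [314.2 139.1] [ 0.4543 -0.0054  0.1445]
side lid_hinge 0.42 [291.4 208.4] [0.6827 0.0229 0.1445]
side filler_tub 0.92 [355.5 258.2] [ 0.6631  0.165  -0.    ]
side filler_tub 0.48 [226.  188.4] [ 0.5558 -0.2213 -0.    ]
side brush_pot 0.58 [225.3 188. ] [ 0.555  -0.2238  0.    ]
side tape_roll 0.83 [252.7 274.8] [ 0.7789 -0.0414  0.    ]
```

```bash
cat >> h.py <<'E'
def proj(r,P):
    P=np.atleast_2d(P); f=r["img"].shape[0]/2/np.tan(np.radians(r["fov_y"])/2)
    M=np.array(r["world_to_cam"]); c=P@M[:3,:3].T+M[:3,3]
    return np.c_[r["cx"]+f*c[:,0]/-c[:,2], r["cy"]-f*c[:,1]/-c[:,2]]
def box2w(p,P):
    P=np.atleast_2d(P).astype(float); c,s=np.cos(p[2]),np.sin(p[2])
    return np.c_[p[0]+c*P[:,0]-s*P[:,1],p[1]+s*P[:,0]+c*P[:,1],P[:,2]]
E
python3 - <<'E'
from h import *
from scipy.optimize import least_squares
L={"cure_box":(0,0,0),"stop_button_top":(.1,-.07,.158),"lid_handle":(.05,0,.1855),"lid_hinge":(-.11,0,.1445)}
cs={};obs=[]
for n in ["scene","side"]:
    cs[n]=cam(n)
    for k in range(2):
      if k: cs[n]=cam(n)
      for t,P in L.items():
        d=place_of(n,t)
        if d: obs.append((n,P,np.array(d[0]["centre"]),t))
fun=lambda p:np.concatenate([proj(cs[n],box2w(p,P))[0]-c for n,P,c,t in obs])
s=least_squares(fun,[.565,-.037,-.25],loss="soft_l1",f_scale=2,x_scale=[.01,.01,.1])
print(s.x,np.degrees(s.x[2]))
for o,e in zip(obs,fun(s.x).reshape(-1,2)): print(o[0],o[3],np.round(e,1))
print(box2w(s.x,list(L.values())))
r=cs["scene"]
for n,r in cs.items():
    im=r["img"].copy()
    for z,xs in((.14,(-.115,.125)),(0,(-.115,.125)),(.1485,(-.11,.07))):
        q=proj(r,box2w(s.x,[(xs[0],-.11,z),(xs[1],-.11,z),(xs[1],.11,z),(xs[0],.11,z)]))
        cv2.polylines(im,[q.round().astype(int)],True,(0,0,255) if z!=.1485 else (255,0,0),1)
    for P in L.values(): cv2.circle(im,tuple(proj(r,box2w(s.x,P))[0].round().astype(int)),3,(0,255,0),1)
    cv2.imwrite(f"pics/fit_{n}.png",cv2.resize(im[60:360,120:520],(800,600),interpolation=cv2.INTER_CUBIC))
E
```

```text
[ 0.56146194 -0.03486676 -0.27747519] -15.898157199956524
scene cure_box [-2.   3.3]
scene stop_button_top [-0.4 -2. ]
scene lid_handle [-0.3 -0.9]
scene lid_hinge [-2.4 -4.3]
scene cure_box [-0.5  0.2]
scene stop_button_top [-1.  -1.5]
scene lid_handle [-2.2  1.3]
scene lid_hinge [ 2.  -2.4]
side cure_box [ 0.6 -0.7]
side stop_button_top [1.8 1.8]
side lid_handle [-0.5  0.7]
side lid_hinge [1.5 1.6]
side cure_box [-1.9 -2.3]
side stop_button_top [2.6 1.5]
side lid_handle [0.7 0.5]
side lid_hinge [ 1.2 -0.8]
[[ 0.56146194 -0.03486676  0.        ]
 [ 0.63846197 -0.1295821   0.158     ]
 [ 0.60954945 -0.04856318  0.1855    ]
 [ 0.45566943 -0.00473465  0.1445    ]]
```

View pics/fit_scene.png

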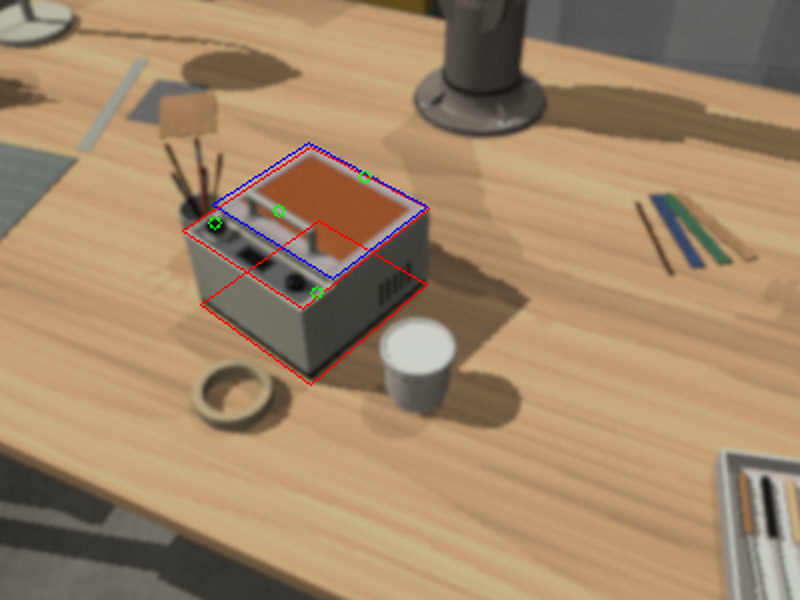

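View pics/fit_side.png

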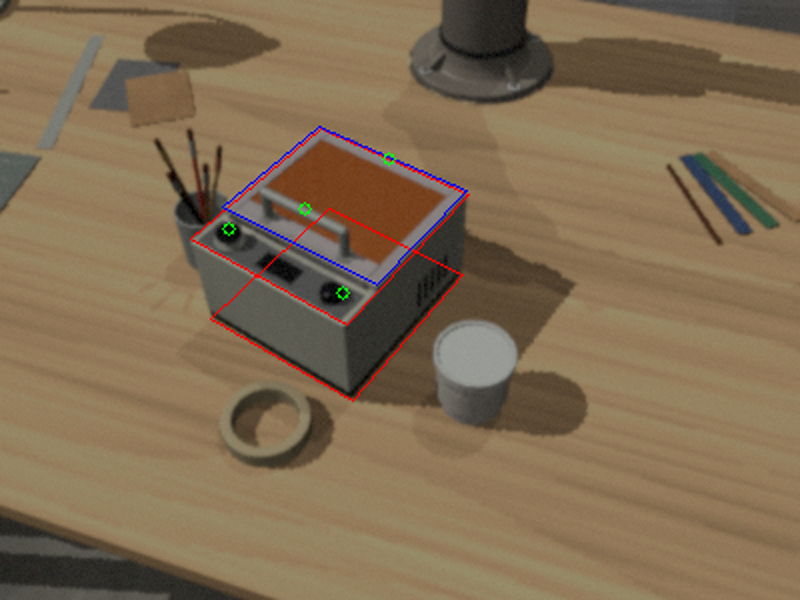

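Both views agree: the fitted outline sits on the box and lid (box yaw −15.9°). The handle is at scene crop px (278,210) and the button at (215,223), with the brush pot beside it. Next I move over with the fingers shut.

Emit:
{"method": "carry_out", "body": {
  "rows": "36 -32 5 -9;36 -32 5 -9;36 -32 5 -9;36 -32 5 -9;36 -32 5 -9;36 -32 5 -9;36 -32 5 -9;36 -32 5 -9;20 -50 0 -9;20 -50 0 -9",
  "claw": 0,
  "force": 40
}}

```text
t: 3.05
eef_pos: [0.4943, 0.2969, 0.2715]
tool_rot: [0.0, 0.791, 0.612, 0.0]
contact_force: [0.8, -0.6, 0.5]
gripper_width: 0.001
grasp_force: 0.0
```

Emit:
{"method": "carry_out", "body": {
  "rows": "20 -50 0 -1.7;20 -50 0 0;20 -50 0 0;20 -50 0 0;20 -50 0 0;20 -50 0 0;20 -50 0 0;5 -50 0 0;0 -20 0 0;0 0 0 0"
}}

```text
t: 4.3
eef_pos: [0.6382, -0.1229, 0.2713]
tool_rot: [-0.0, 0.799, 0.601, -0.0]
contact_force: [-0.3, 0.1, -0.1]
gripper_width: -0.004
grasp_force: 0.0
```

Run:
```python
from h import *
r=cam("wrist"); cv2.imwrite("pics/w1.png",r["img"])
for t,z in [("stop_button_top",.158),("lid_handle",.1855)]:
    for d in place_of("wrist",t)[:2]: print(t,round(d["confidence"],2),np.round(d["centre"],1),np.round(onz(r,d["centre"],z),4))
print(get_obs()["eef_pos"], proj(r,[[.6385,-.1296,.158]]))
```

```text
stop_button_top 0.93 [326.  197.6] [ 0.6408 -0.1272  0.158 ]
lid_handle 0.89 [251.9 108.4] [ 0.6116 -0.0463  0.1855]
[ 0.63889306 -0.1187255   0.27112908] [[324.04853375 201.09251484]]
```

View pics/w1.png

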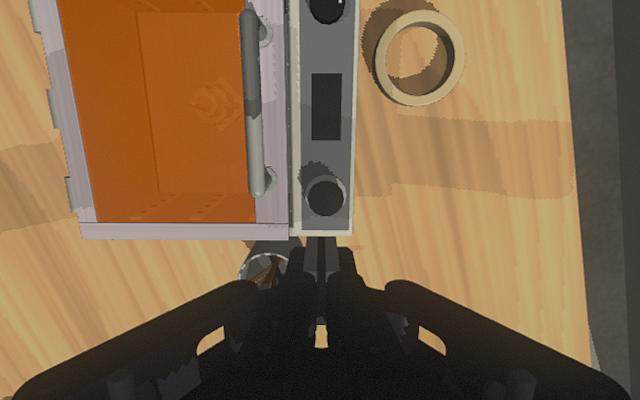

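The wrist view shows the button at (326,198) and the handle bar near x≈252. The button works out to about (0.640, −0.128). I'll go down onto it.

Emit:
{"method": "carry_out", "body": {
  "rows": "1 -8 -25 0;0 0 -30 0;0 0 -30 0;0 0 -18 0;0 0 0 0;0 0 0 0"
}}

```text
t: 5.2
eef_pos: [0.6404, -0.1294, 0.1695]
tool_rot: [0.001, 0.798, 0.603, 0.001]
contact_force: [-0.2, 0.6, 0.6]
gripper_width: 0.002
grasp_force: 0.0
```

Emit:
{"method": "carry_out", "body": {
  "rows": "0 0 -4 0;0 0 -3 0;0 0 -3 0;0 0 0 0;0 0 0 0"
}}

```text
t: 5.82
eef_pos: [0.6395, -0.1297, 0.1583]
tool_rot: [-0.0, 0.798, 0.602, -0.0]
contact_force: [0.3, 0.5, 0.0]
gripper_width: -0.001
grasp_force: 0.0
```

Emit:
{"method": "carry_out", "body": {
  "rows": "0 0 -2 0;0 0 -2 0;0 0 0 0;0 0 0 0"
}}

```text
t: 6.32
eef_pos: [0.6396, -0.1296, 0.1545]
tool_rot: [0.0, 0.798, 0.603, 0.0]
contact_force: [-1.4, -0.4, 3.5]
gripper_width: 0.002
grasp_force: 1.9
```

Emit:
{"method": "carry_out", "body": {
  "rows": "0 0 -2 0;0 0 0 0;0 0 0 0"
}}

```text
t: 6.7
eef_pos: [0.6397, -0.1297, 0.1531]
tool_rot: [0.0, 0.798, 0.602, 0.0]
contact_force: [-2.6, 1.0, 9.1]
gripper_width: 0.001
grasp_force: 4.6
```

Emit:
{"method": "carry_out", "body": {
  "rows": "0 0 -1 0;0 0 0 0;0 0 0 0"
}}

```text
t: 7.08
eef_pos: [0.6397, -0.1297, 0.153]
tool_rot: [-0.0, 0.798, 0.602, 0.001]
contact_force: [-5.4, 2.2, 16.0]
gripper_width: 0.003
grasp_force: 7.6
```

Emit:
{"method": "carry_out", "body": {
  "rows": "0 0 10 0;0 0 40 0;0 0 50 0;-10 30 10 0;-10 30 0 0;-9 22 0 0;0 0 0 0;0 0 0 0"
}}

```text
t: 8.07
eef_pos: [0.6106, -0.0486, 0.2612]
tool_rot: [0.0, 0.798, 0.602, -0.0]
contact_force: [0.9, -0.6, -0.4]
gripper_width: 0.002
grasp_force: 0.0
```

Emit:
{"method": "carry_out", "body": {
  "rows": "0 0 0 0;0 0 0 0;0 0 0 0;0 0 0 0;0 0 0 0;0 0 0 0",
  "claw": 70
}}

```text
t: 8.82
eef_pos: [0.6105, -0.0476, 0.2613]
tool_rot: [0.0, 0.798, 0.603, 0.0]
contact_force: [-1.0, 0.1, -0.0]
gripper_width: 0.817
grasp_force: 0.0
```

Run:
```python
from h import *
for n in("wrist","scene","side"):
  r=cam(n)
  for t,z in [("stop_button_top",.158),("lid_handle",.1855)]:
    for d in place_of(n,t)[:1]: print(n,t,round(d["confidence"],2),np.round(d["centre"],1),np.round(onz(r,d["centre"],z),4))
o=get_obs();print(o["eef_pos"],o["gripper_width"],o["q"])
```

```text
wrist stop_button_top 0.94 [383.3 277.8] [ 0.6411 -0.129   0.158 ]
wrist lid_handle 0.75 [323.3 203.2] [ 0.6126 -0.0451  0.1855]
scene stop_button_top 0.7 [238.1 259.2] [0.8689 0.0478 0.158 ]
scene lid_handle 0.68 [259.2 168. ] [ 0.6208 -0.042   0.1855]
side stop_button_top 0.57 [233.6 174.7] [ 0.6409 -0.13    0.158 ]
side lid_handle 0.64 [270.1 164.3] [ 0.6109 -0.0521  0.1855]
[ 0.61054746 -0.04757712  0.26130618] 0.8198208758600759 [-0.4889006   0.39290924  0.62146335  1.71007697 -0.25041872  1.11905179
 -0.07069801]
```

The button bottomed out at 16 N. The gripper is open over the bar; I'll go down and grip.

Emit:
{"method": "carry_out", "body": {
  "rows": "1 0 -25 0;0 0 -30 0;0 0 -25 0;0 0 -15 0;0 0 0 0;0 0 0 0"
}}

```text
t: 10.02
eef_pos: [0.6123, -0.0478, 0.1673]
tool_rot: [0.001, 0.798, 0.602, 0.001]
contact_force: [-0.5, -0.1, 0.7]
gripper_width: 0.823
grasp_force: 0.0
```

Emit:
{"method": "carry_out", "body": {
  "rows": "0 0 0 0;0 0 0 0;0 0 0 0;0 0 0 0;0 0 0 0;0 0 0 0;0 0 0 0;0 0 0 0",
  "claw": 0,
  "force": 40
}}

```text
t: 11.02
eef_pos: [0.612, -0.0477, 0.1667]
tool_rot: [0.0, 0.798, 0.602, 0.0]
contact_force: [1.9, 0.1, 3.6]
gripper_width: 0.125
grasp_force: 39.0
```

```bash
python3 -c "
import numpy as np
a=np.radians(14.37+np.arange(0,61,2));yaw=np.radians(-15.9)
x=165.2*np.cos(a);z=165.2*np.sin(a)
P=np.round(np.c_[x*np.cos(yaw),x*np.sin(yaw),z],1);D=np.diff(P,axis=0)
for k in range(0,30,10):print(';'.join('%.1f %.1f %.1f 0'%tuple(d) for d in D[k:k+10]));print(P[k+10]-P[0])
"
```

```text
-1.5 0.4 5.6 0;-1.6 0.4 5.5 0;-1.9 0.6 5.4 0;-2.0 0.5 5.4 0;-2.2 0.7 5.3 0;-2.4 0.7 5.2 0;-2.5 0.7 5.1 0;-2.7 0.8 5.0 0;-2.9 0.8 4.9 0;-3.1 0.8 4.9 0
[-22.8   6.4  52.3]
-3.2 1.0 4.7 0;-3.3 0.9 4.5 0;-3.6 1.0 4.5 0;-3.6 1.1 4.3 0;-3.8 1.0 4.2 0;-4.0 1.2 4.1 0;-4.1 1.1 3.9 0;-4.2 1.2 3.7 0;-4.3 1.3 3.6 0;-4.4 1.2 3.5 0
[-61.3  17.4  93.3]
-4.6 1.3 3.3 0;-4.7 1.4 3.1 0;-4.8 1.3 2.9 0;-4.8 1.4 2.8 0;-5.0 1.4 2.5 0;-5.0 1.5 2.4 0;-5.1 1.4 2.3 0;-5.2 1.5 2.0 0;-5.3 1.5 1.8 0;-5.3 1.5 1.7 0
[-111.1   31.6  118.1]
```

Emit:
{"method": "carry_out", "body": {
  "rows": "-1.5 0.4 5.6 0;-1.6 0.4 5.5 0;-1.9 0.6 5.4 0;-2 0.5 5.4 0;-2.2 0.7 5.3 0;-2.4 0.7 5.2 0;-2.5 0.7 5.1 0;-2.7 0.8 5 0;-2.9 0.8 4.9 0;-3.1 0.8 4.9 0"
}}

```text
t: 12.28
eef_pos: [0.5904, -0.0413, 0.219]
tool_rot: [0.002, 0.798, 0.603, 0.001]
contact_force: [6.6, -1.2, -1.5]
gripper_width: 0.12
grasp_force: 38.9
```

Emit:
{"method": "carry_out", "body": {
  "rows": "-3.2 1 4.7 0;-3.3 0.9 4.5 0;-3.6 1 4.5 0;-3.6 1.1 4.3 0;-3.8 1 4.2 0;-4 1.2 4.1 0;-4.1 1.1 3.9 0;-4.2 1.2 3.7 0;-4.3 1.3 3.6 0;-4.4 1.2 3.5 0"
}}

```text
t: 13.52
eef_pos: [0.5535, -0.0305, 0.2614]
tool_rot: [0.003, 0.798, 0.603, 0.003]
contact_force: [9.0, -1.3, 3.3]
gripper_width: 0.121
grasp_force: 38.9
```

Run:
```python
from h import *
r=cam("scene"); cv2.imwrite("pics/mid.png",cv2.resize(r["img"][20:320,120:520],(800,600)))
o=get_obs();print(o["eef_pos"],o["contact_force"],o["torque"],o["gripper_width"],o["grasp_force"],o["q"])
```

```text
[ 0.55315328 -0.0303435   0.26173156] [ 6.87932558 -0.68182698  4.03843785] [-0.26329169 -1.92950079 -0.06718221] 0.12858791690226817 39.29255425930023 [-0.57853847  0.2747911   0.63777367  1.85127933 -0.18556313  1.06681115
 -0.14720121]
```

View pics/mid.png

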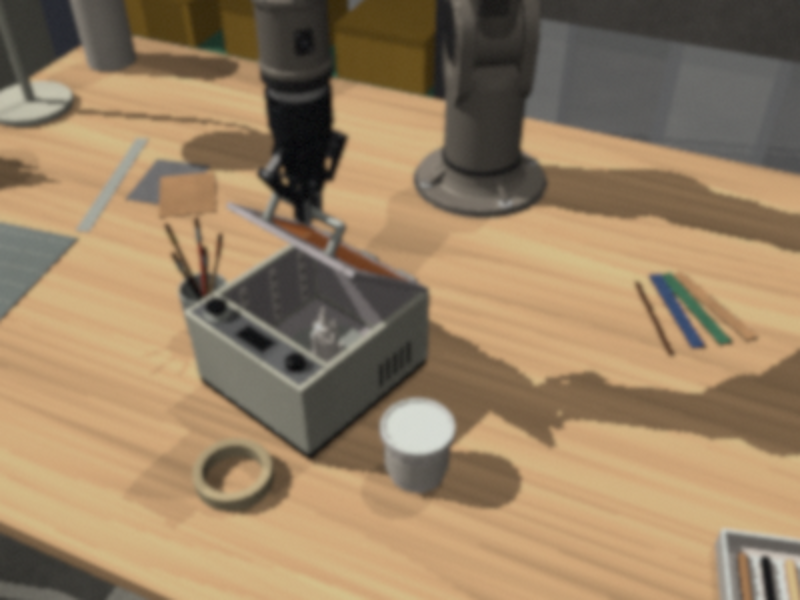

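The lid is about 40° open, held at the bar (≈(310,215)). The spire is standing at (322,325) and nothing else has moved. Carrying on with the arc.

Emit:
{"method": "carry_out", "body": {
  "rows": "-4.6 1.3 3.3 0;-4.7 1.4 3.1 0;-4.8 1.3 2.9 0;-4.8 1.4 2.8 0;-5 1.4 2.5 0;-5 1.5 2.4 0;-5.1 1.4 2.3 0;-5.2 1.5 2 0;-5.3 1.5 1.8 0;-5.3 1.5 1.7 0"
}}

```text
t: 14.82
eef_pos: [0.5055, -0.0164, 0.288]
tool_rot: [0.004, 0.798, 0.602, 0.005]
contact_force: [9.5, -1.0, 12.3]
gripper_width: 0.12
grasp_force: 41.1
```

Emit:
{"method": "carry_out", "body": {
  "rows": "0 0 0 0;0 0 0 0;0 0 0 0;0 0 0 0"
}}

```text
t: 15.32
eef_pos: [0.5056, -0.0164, 0.288]
tool_rot: [0.004, 0.798, 0.602, 0.005]
contact_force: [8.6, -1.1, 13.0]
gripper_width: 0.123
grasp_force: 41.2
```

Run:
```python
from h import *
p=[.5625,-.0352,-.2775]
o=get_obs();print(o["eef_pos"],o["contact_force"],o["joint_vel"].round(3),o["gripper_width"],o["grasp_force"])
h=np.array([.612,-.0477,.1667]); u=np.array([np.cos(p[2]),np.sin(p[2])])
d=o["eef_pos"]-h; x=.160+d[:2]@u; z=.041+d[2]
print("lid deg",np.degrees(np.arctan2(z,x))-14.37,"r",np.hypot(x,z))
for n in("scene","side"):
    r=cam(n); im=r["img"].copy()
    a=np.radians(60); c,s=np.cos(a),np.sin(a)
    L=lambda x,y,z:(-.11+c*x-s*z,y,.1445+s*x+c*z)
    q=proj(r,box2w(p,[L(0,-.11,.004),L(.18,-.11,.004),L(.18,.11,.004),L(0,.11,.004)]))
    cv2.polylines(im,[q.round().astype(int)],True,(0,0,255),1)
    cv2.imwrite(f"pics/end_{n}.png",cv2.resize(im[20:320,120:520],(800,600)))
```

```text
[ 0.50563938 -0.01640097  0.28800308] [ 8.58503492 -1.06392376 13.01824983] [-0.    -0.001  0.     0.002  0.001 -0.002 -0.   ] 0.12283991648385725 41.248117089271545
lid deg 58.78738245898409 r 0.1695772217471154
```

View pics/end_scene.png

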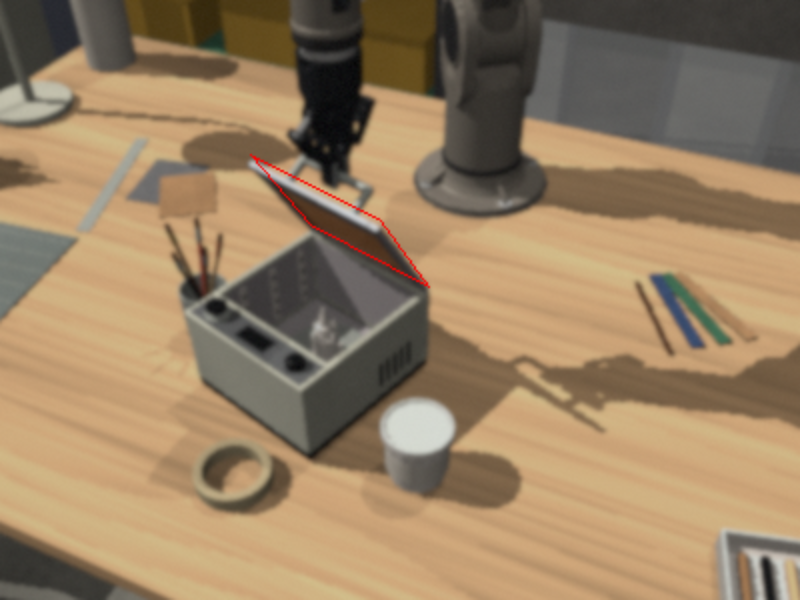

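Run:
```python
from h import *
p=[.5625,-.0352,-.2775]
for n in("scene","side"):
    r=cam(n); im=cv2.resize(r["img"][60:180,220:380],(800,600),interpolation=cv2.INTER_CUBIC)
    for d in place_of(n,"lid_handle")[:1]: print(n,np.round(d["centre"],1),d["confidence"])
    for deg,col in((54,(255,0,0)),(58,(0,255,0)),(62,(0,0,255))):
        a=np.radians(deg); c,s=np.cos(a),np.sin(a)
        L=lambda x,y,z:(-.11+c*x-s*z,y,.1445+s*x+c*z)
        print(deg,proj(r,box2w(p,L(.16,0,.041))).round(1))
        q=proj(r,box2w(p,[L(0,-.11,-.0045),L(.18,-.11,-.0045),L(.18,.11,-.0045),L(0,.11,-.0045)]))
        q=(q-[220,60])*5+2
        cv2.polylines(im,[q.round().astype(int)],True,col,1)
    cv2.imwrite(f"pics/ang_{n}.png",im)
```

```text
scene [288.4 108.6] 0.93
54 [[283.5 109.7]]
58 [[286.4 106.5]]
62 [[289.4 103.5]]
side [299.6  95.9] 0.74
54 [[296.3  98.8]]
58 [[299.2  94.7]]
62 [[302.3  91. ]]
```

View pics/ang_scene.png

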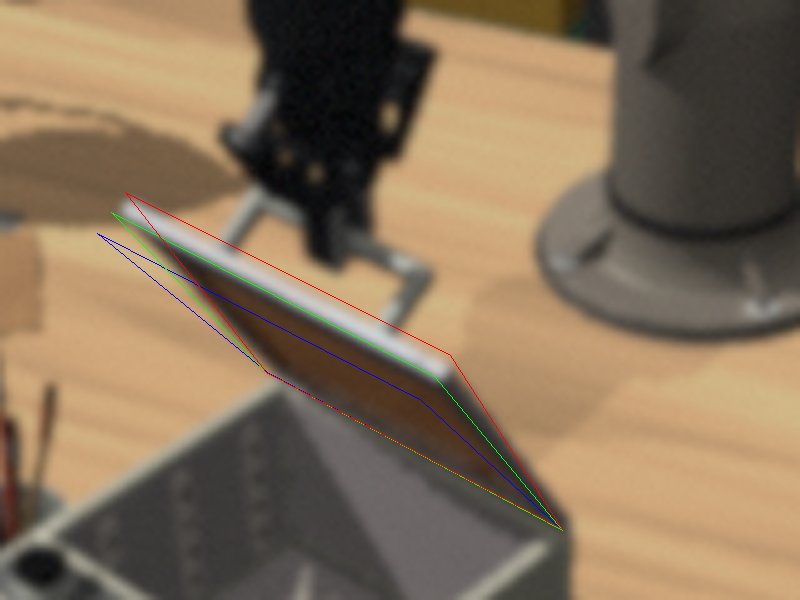

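View pics/ang_side.png

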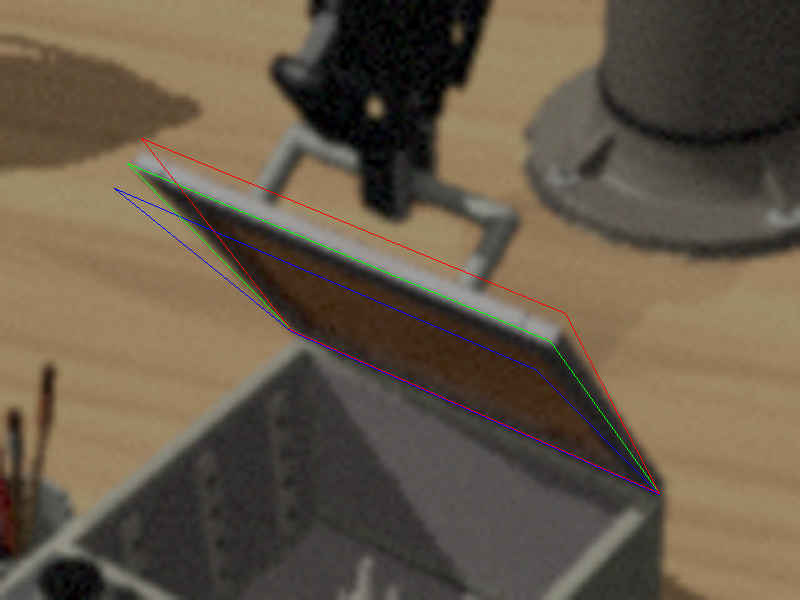

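The lid's lower free edge lies on the 58° line in both views. A small nudge adds a degree or so and relieves the radial push.

Emit:
{"method": "carry_out", "body": {
  "rows": "-1.5 0.5 1 0;-1.5 0.5 1 0;-1 0 1 0;0 0 0 0;0 0 0 0;0 0 0 0;0 0 0 0;0 0 0 0"
}}

```text
t: 16.62
eef_pos: [0.4997, -0.0147, 0.2895]
tool_rot: [0.002, 0.798, 0.603, 0.003]
contact_force: [6.1, 0.7, 8.1]
gripper_width: 0.118
grasp_force: 41.5
```

Run:
```python
from h import *
o=get_obs();print(o["t"],o["eef_pos"],o["contact_force"],o["joint_vel"].round(3),o["gripper_width"],o["grasp_force"])
for n in("scene","side"):
    r=cam(n)
    for t in("filler_tub","brush_pot","tape_roll"):
        for d in place_of(n,t)[:1]: print(n,t,np.round(d["centre"],1),np.round(onz(r,d["centre"],0),3))
print(hand_in())
```

```text
16.625 [ 0.49966631 -0.01473141  0.28947436] [6.07622756 0.73112592 8.12425416] [-0.001  0.001 -0.001  0.002  0.     0.001  0.   ] 0.11837179708366914 41.45837366580963
scene filler_tub [326.6 256.1] [0.67  0.164 0.   ]
scene brush_pot [226.  184.5] [ 0.546 -0.222  0.   ]
scene tape_roll [237.8 260.7] [ 0.777 -0.035  0.   ]
side filler_tub [355.2 258.9] [0.665 0.165 0.   ]
side brush_pot [227.4 190.1] [ 0.56  -0.215  0.   ]
side tape_roll [251.3 274.6] [ 0.779 -0.045  0.   ]
the job is handed in; nothing more can be done
None
```

I pushed the stop button fully down with the lid shut, then lifted the lid to about 60 degrees by camera and arm-pose estimate. The job is handed in with the fingers still holding the lid steady (about 41 N grip) and the bystanders in place; the judge's verdict was not reported back.

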